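# Close up the small-parts chest

## Robot

A 6-joint arm with a two-finger parallel gripper is mounted at the origin on the work surface. World frame = base frame: x ahead of the robot, y to its left, z up, the work surface at z = 0. Lengths are in m, angles in rad, forces in N, time in s.
With the tool pointing down it reaches from about 0.35 to 0.975 m from the base axis. Payload 4.9 kg.
Tool frame: the origin (TCP) lies at the very end of the fingers, on their centre line; the grasp point (between the pads) lies 19 mm behind it; x points along the fingers, z is the direction in which the jaws open and shut, and the axes are right-handed (so a half turn about x gives the same grasp; the last joint's range is limited). The gripper opens to 85 mm and grips with 20 to 120 N. Pads are 22 mm wide; open, the fingers measure 114 mm over their backs; the gripper's body (76 mm by 85 mm) begins 54 mm behind the grasp point. The pads swing forward as they close: fully open they stand 13 mm farther back than shut.
Start: joints at [1.197, 0.053, 1.613, -0, 1.476, -0.119], TCP at [0.158, 0.605, 0.202] pointing down, gripper open.
Joint ranges: [-3.01, 3.01], [-1.01, 2.22], [0.06, 2.58], [-1.02, 4.17], [0.09, 2.62], [-3.14, 3.14]. Speed limits (rad/s): [2.57, 2.57, 3.14, 3.14, 3.14, 3.14].

## Interface

Orientations are given as a unit quaternion [w, x, y, z].
In Python, from plant import manip, vision, job gives the robot as it stands.
- The arm moves only by the tool servo_tool, never from a script. Its arguments are lists of equal length, an entry for each row: "twist": the turn, a rotation vector about the world's x, y, z in rad, a list of three; "xyz": the shift along the world's x, y, z in cm, a list of three; "fingers": the opening, from 0 (shut) to 1 (fully open). In form: {"twist": [[wx, wy, wz], ...], "xyz": [[x, y, z], ...], "fingers": [fingers, ...]}. A call has 1 to 8 rows; each row shifts and turns the commanded pose from where the row before left it; what a row does not reach is not made up. A row lasts 1/8 s, in which the tool goes at most 62.5 mm and 10.7 degrees, less where a joint would pass 70% of its speed; a pose out of reach is approached as far as the arm can. A call with a gripper value outside its range is refused whole. The fingers move at their own pace and stop on an object; the grip force is fixed at half the most. Time passes only in rows, so rows that do not move let the fingers close. It gives the time, the measured TCP pose, the force and the opening at its end, in the units of the state.
- manip.state(): the state, without advancing time (a new reading comes with each control period).
- vision.grab_frame(name): name is "scene" or "side" or "wrist"; returns the picture (384x512x3 uint8, red, green, blue); there is no depth.
- vision.get_calibration(name): a dict with "camera_matrix" (3x3 intrinsics, pixels), "origin" and "orientation" of the camera in the world; the wrist camera has in their place "mount" (4x4, takes a point from camera to tool coordinates, whose origin is the TCP and whose axes are the tool frame's). Camera axes: x right, y up, looking along -z (the intrinsics and any distortion apply to the point x, -y, -z); pixel columns grow to the right and rows downward; lengths in m; the calibration is good to about 2 mm. A picture is of the moment at which its call begins: read the wrist's pose just before it. get_calibration takes no time and is no camera call.
- job.job_done(): hands the job in, once; it reports no verdict.
Trained networks look in the newest picture that a camera, given by its name, has taken for a name from the list of things; names that differ only in an ending like _2 or _b are one class to them, and where a whole thing is asked for, a point or a joint stands for the part that bears it (a point fixed in the world has none). Each returns a list of dicts, best first, with "score" (0 to 1); they miss things now and then, are a little off and sometimes report something else, mostly with a low value. They report only what shows in the picture. A call takes as long as a camera call.
- vision.spot_in(camera, label): "extent" ([centre column, centre row, width, height] in pixels, round what is visible of it).
The state is a dict: "time": time; "joint_pos": joint angles; "joint_vel": joint speeds; "joint_efforts": joint torques, N m; "tool_pos": TCP position; "tool_rot": TCP orientation; "contact_force": force on the tool from outside, world axes, zero at the start; "ft_torque": the same for the moment, N m; "gripper_width": opening from 0.0 (shut) to 1.0 (fully open).
Only numpy, scipy, OpenCV 4.12 (cv2) and the standard library are available. Lean on these libraries where they do the work, as an engineer would, in place of code of your own. Each camera call takes 0.05 s, during which the arm holds its last target.

## Task

Close up the small-parts chest: first push both orange drawers fully shut with the fingertips, and only then push the blue lid over and all the way down, gently, without slamming it or forcing anything. Only push, do not pull, lift, pinch or open anything, and leave the bottle, the tin and the copper sleeve standing where they are.

Things in the scene. Friction and masses are not known exactly. Their poses are not given: they have to be found in the camera images.
- chest: White plastic parts chest fixed to the table, 150 deep (x) x 250 wide (y) x 90 mm high. Origin: centre of its underside, at table height. x points from its front (drawer side, towards the robot) to its back (hinge side), y left, z up; turned up to 0.3 rad about z. Two orange-fronted drawers side by side, an open tray of parts above them, a blue lid hinged along the top back edge.
- drawer_left (a joint): How far the left (+y) orange drawer is out, m: 0 shut, grows as it comes out towards the chest's -x; starts 0.03 to 0.08, end stop 0.11. Slides with about 1.5 N of friction plus a little damping and stays where it is left.
- drawer_right (a joint): The same for the right (-y) drawer; the two start out by different amounts.
- drawer_left_knob (a point): Centre of the flat face of the left drawer's black round knob (18 mm diameter, sticks out 18 mm), 42 mm above the table; moves with the drawer. The orange front is upright, faces the chest's -x, is 119 mm wide, 3 to 80 mm above the table. Shut, the knob face is 99 mm and the orange front 81 mm in front (-x) of the chest's origin, 61.5 mm to its left (+y).
- drawer_right_knob (a point): The same for the right drawer (61.5 mm to the right, -y, of the chest's origin).
- lid (a joint): Opening angle of the blue lid, rad: 0 closed flat on the chest, 1.57 upright; starts 1.15 to 1.45 (nearly upright, leaning towards the robot), end stop 1.9. The hinge is stiff (about 0.32 N m, lid 220 g), so the lid stays at any angle and must be pushed all the way down from behind with 2 to 5 N near its edge.
- lid_hinge (a point): Middle of the hinge line, along the chest's y axis, 75 mm behind the chest's origin and 90 mm above the table. The lid is a flat plate 254 mm wide and 5 mm thick; its underside passes through the hinge line, its free edge is 162 mm from it.
- lid_edge (a point): Middle of the lid's free edge on its outer face (up when closed, 95 mm above the table; away from the robot when open). An 18 mm lip stands at right angles on the inner side of the free edge; closed, it hangs in front of the drawer fronts and keeps them in. Site axes: x from free edge to hinge, y along the hinge, z out of the outer face.
- bottle: Bystander: loose amber bottle with orange cap, 38 mm diameter, 100 mm high, standing to the left of the chest. Origin: centre of its underside.
- tin: Bystander: loose round aluminium tin, 60 mm diameter, 45 mm high, standing to the right and in front of the chest. Origin: centre of its underside.
- sleeve: Bystander: loose copper sleeve, 34 mm diameter, 35 mm high, standing to the right of the chest. Origin: centre of its underside.

How it is judged:
On the way, in this order (a step that is already met when the one before it is completed fails the run):
1. both drawers are pushed fully shut while the lid still stands open (value of joint each of drawer_left, drawer_right below 0.004 m and value of joint lid above 0.8 rad), for 0.2 s.
2. the lid is pushed all the way down (value of joint lid below 0.04 rad), for 0.2 s.
At the end, for the whole second after the job is handed in: Both drawers are within 4 mm of shut, the lid within 0.04 rad of closed, and the bottle, tin and sleeve stand upright and at rest within 20 mm of where they were (value of joint each of drawer_left, drawer_right below 0.004 m and value of joint lid below 0.04 rad and linear speed of each of bottle, tin, sleeve below 0.02 m/s and distance of each of bottle, tin, sleeve from where it was at the start of the episode below 0.02 m and angle between each of bottle, tin, sleeve's own z axis and vertical below 0.15 rad); the robot touches nothing.
It fails at once if the bottle, tin or sleeve is moved more than 20 mm, lifted or tipped (distance of any of bottle, tin, sleeve from where it was at the start of the episode above 0.02 m or height (world z) of any of bottle, tin, sleeve above 0.012 m or angle between any of bottle, tin, sleeve's own z axis and vertical above 0.4 rad).
It fails at once if a drawer is pulled farther out (beyond 95 mm) (value of joint any of drawer_left, drawer_right above 0.095 m).
It fails at once if the lid is swung farther back, beyond 1.7 rad (value of joint lid above 1.7 rad).
It fails at once if the lid is slammed (faster than 4 rad/s) (velocity of joint lid below -4 rad/s).
It fails at once if the chest, a drawer or the lid is forced (more than 80 N) (contact force between any of the arm, the fingers and chest above 80 N).
It also fails if it takes over 61 s, if anything falls off the work surface, if the arm or the gripper's body presses on something with over 40 N, if the wrist force passes 120 N, or if a joint passes its speed limit or range.

## Working session

There is one attempt and no reset: what is moved stays moved. The work goes in short steps, Python scripts to look and compute and a tool call to move; the robot and the scene stay as the last step left them, time stands still between calls to the robot, and variables do not carry over. Pictures are saved under pics/ and viewed, and the job is handed in when it is done.

Besides the shell and the picture viewer there is one more tool, called after ">>>" by a JSON object that holds its "fn" and its "kwargs". servo_tool: Moves the arm, as the interface text tells. Its arguments: {"type":"object","properties":{"twist":{"type":"array","items":{"type":"array","items":{"type":"number"}}},"xyz":{"type":"array","items":{"type":"array","items":{"type":"number"}}},"fingers":{"type":"array","items":{"type":"number"}}},"required":["twist","xyz","fingers"]}

```bash
mkdir -p pics; ls; python3 - <<'E'
from plant import manip, vision, job
import cv2
s=manip.state();print({k:s[k] for k in('time','tool_pos','tool_rot','gripper_width')})
for c in('scene','side'):
    im=vision.grab_frame(c);cv2.imwrite(f'pics/{c}0.png',im[:,:,::-1])
    print(c,vision.get_calibration(c))
    for l in('drawer_left_knob','drawer_right_knob','lid','lid_edge','chest','bottle','tin','sleeve'):
        print(l,[(round(d['score'],2),[round(v) for v in d['extent']]) for d in vision.spot_in(c,l)][:3])
print(vision.get_calibration('wrist'))
print(manip.state()['time'])
E
```

```text
pics
{'time': 0.0, 'tool_pos': array([0.15726977, 0.60419167, 0.20075593]), 'tool_rot': array([ 0.55884319, -0.43279794,  0.56009639,  0.43205586]), 'gripper_width': 0.9996213106741211}
scene {'camera_matrix': array([[385.66952844,   0.        , 259.87236052],
       [  0.        , 385.66952844, 192.31686539],
       [  0.        ,   0.        ,   1.        ]]), 'origin': array([0.86816744, 0.55221631, 0.72743476]), 'orientation': array([0.19754163, 0.08556614, 0.34860441, 0.91221199])}
drawer_left_knob [(0.55, [320, 234, 35, 67])]
drawer_right_knob [(0.94, [312, 191, 47, 56])]
lid [(0.68, [244, 186, 44, 147])]
lid_edge [(0.81, [242, 188, 48, 150])]
chest [(0.83, [278, 197, 113, 176])]
bottle [(0.64, [278, 293, 20, 35])]
tin [(0.55, [285, 159, 23, 24])]
sleeve []
side {'camera_matrix': array([[497.76950782,   0.        , 255.36654996],
       [  0.        , 497.76950782, 196.35157186],
       [  0.        ,   0.        ,   1.        ]]), 'origin': array([-0.06158705, -0.60122383,  0.78162883]), 'orientation': array([ 0.81989106,  0.40723806, -0.17326622, -0.36320053])}
drawer_left_kn
[... 290 characters left out ...]
 132, 168]), (0.27, [258, 272, 29, 34])]
bottle [(0.53, [212, 151, 17, 19])]
tin [(0.6, [259, 271, 28, 32]), (0.42, [213, 153, 13, 21])]
sleeve [(0.59, [302, 238, 20, 22])]
{'camera_matrix': array([[266.27695236,   0.        , 255.0457347 ],
       [  0.        , 266.27695236, 192.71854448],
       [  0.        ,   0.        ,   1.        ]]), 'mount': array([[ 3.18363463e-04,  2.85791269e-01, -9.58291839e-01,
        -1.71248435e-01],
       [-4.27442410e-04,  9.58291839e-01,  2.85791127e-01,
         7.29400874e-02],
       [ 9.99999858e-01,  3.18629120e-04,  4.27244417e-04,
         6.18499013e-04],
       [ 0.00000000e+00,  0.00000000e+00,  0.00000000e+00,
         1.00000000e+00]])}
0.9
```

```bash
python3 - <<'E'
import cv2
a=cv2.imread('pics/scene0.png');b=cv2.imread('pics/side0.png')
cv2.imwrite('pics/s1.png',cv2.resize(a[90:330,190:390],None,fx=3.0,fy=2.5)[:600] if 0 else cv2.resize(a[90:330,190:390],None,fx=2.5,fy=2.5))
cv2.imwrite('pics/s2.png',cv2.resize(b[80:300,150:350],None,fx=2.7,fy=2.7))
E
```

```text
(no output)
```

View pics/s1.png

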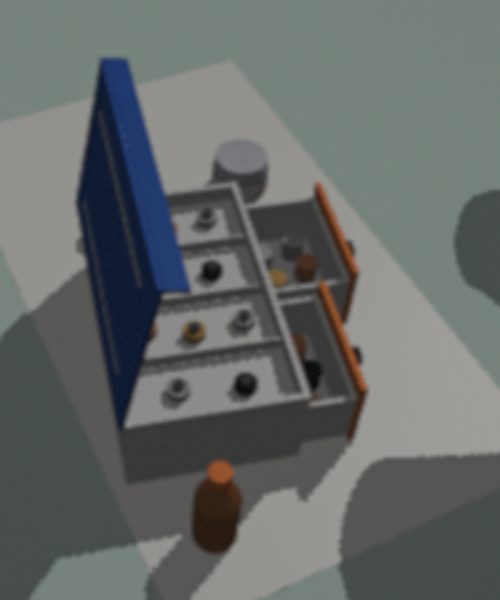

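View pics/s2.png

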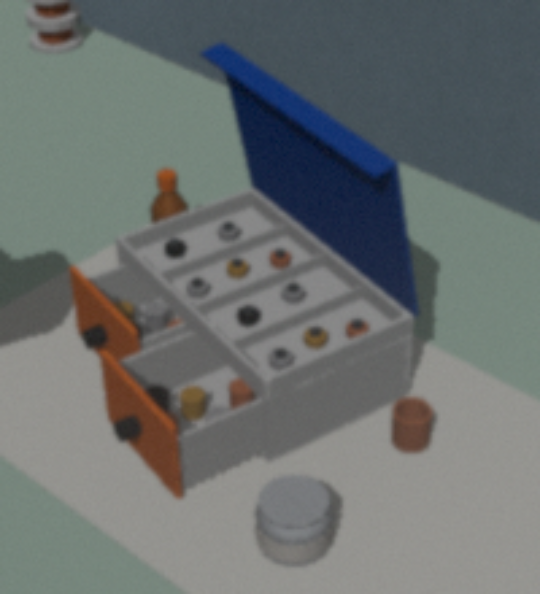

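View pics/scene0.png

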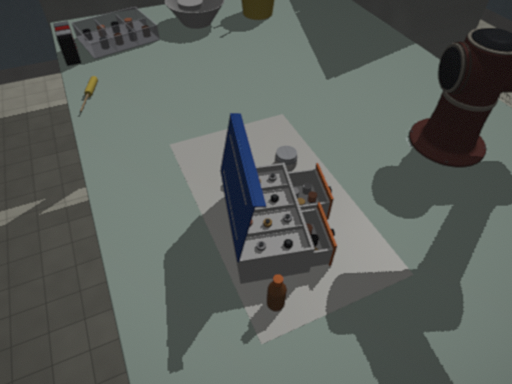

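```bash
cat > h.py <<'E'
import numpy as np
from scipy.spatial.transform import Rotation as R
from scipy.optimize import least_squares
from plant import manip, vision, job
def cam(name):
    c=vision.get_calibration(name)
    if 'origin' in c:
        q=c['orientation'];return c['camera_matrix'],R.from_quat(q,scalar_first=True),np.array(c['origin'])
def proj(c,P):
    K,r,o=c;p=r.inv().apply(np.atleast_2d(P)-o)
    u=np.c_[p[:,0]/-p[:,2],-p[:,1]/-p[:,2],np.ones(len(p))]
    return (u@K.T)[:,:2]
def ray(c,px,z):
    K,r,o=c;d=np.linalg.solve(K,[px[0],px[1],1]);d=r.apply([d[0],-d[1],-d[2]])
    return o+d*(z-o[2])/d[2]
def lidpt(a,s,n): # s from hinge, n offset to outer
    return lambda y:[0.075-s*np.cos(a)+n*np.sin(a)*1.0, y, .09+s*np.sin(a)+n*np.cos(a)]
def c2w(v,P):
    P=np.atleast_2d(P);return np.c_[R.from_euler('z',v[2]).apply(P)]+[v[0],v[1],0]
E
cat > fit.py <<'E'
from h import *
def model(v):
    a,dl,dr=v[3:6]
    L=lambda s,n,y:lidpt(a,s,n)(y)
    side={(118,240):(-.075,.125,.09),(252,187):(.075,.125,.09),(413,318):(.075,-.125,.09),(262,385):(-.075,-.125,.09),(408,388):(.075,-.125,0),(267,458):(-.075,-.125,0),
     (222,43):L(.162,.005,.127),(398,165):L(.162,.005,-.127),(203,55):L(.162,-.018,.127),(376,178):L(.162,-.018,-.127),
     (103,352):(-.081-dr,-.002,.08),(180,436):(-.081-dr,-.121,.08),(182,497):(-.081-dr,-.121,.003),(70,268):(-.081-dl,.121,.08),
     (95,337):(-.094-dl,.0615,.042),(127,428):(-.094-dr,-.0615,.042)}
    sc={(102,60):L(.162,.005,-.127),(127,60):L(.162,-.018,-.127),(160,291):L(.162,.005,.127),(188,290):L(.162,-.018,.127),(122,428):L(0,.005,.127),(80,200):L(0,.005,-.127),
     (310,400):(-.075,.125,.09),(237,184):(-.075,-.125,.09),(127,482):(.075,.125,0),(365,390):(-.081-dl,.121,.08),(350,437):(-.081-dl,.121,.003),(322,283):(-.081-dl,.002,.08),
     (318,184):(-.081-dr,-.121,.08),(356,270):(-.081-dr,-.002,.08),(357,355):(-.094-dl,.0615,.042),(350,247):(-.094-dr,-.0615,.042)}
    return side,sc
CS,CC=cam('side'),cam('scene')
def res(v,sep=False):
    s,c=model(v)
    a=proj(CS,c2w(v,list(s.values())))-(np.array(list(s))/2.7+[150,80])
    b=proj(CC,c2w(v,list(c.values())))-(np.array(list(c))/2.5+[190,90])
    return (a,b) if sep else np.r_[a,b].ravel()
best=min((least_squares(res,[.45,0.1,y,1.3,.05,.05],loss='soft_l1') for y in(-.2,0.,.2)),key=lambda r:r.cost)
v=best.x
if __name__=='__main__':
    a,b=res(v,True);print(v.round(4));print(a.round(1).tolist());print(b.round(1).tolist())
    d={'hinge':(.075,0,.09),'kl':(-.099-v[4],.0615,.042),'kr':(-.099-v[5],-.0615,.042),'edge':lidpt(v[3],.162,.005)(0)}
    for k,p in d.items(): print(k,c2w(v,p).round(4))
    s=lambda p:(p[0]/2.7+150,p[1]/2.7+80); c=lambda p:(p[0]/2.5+190,p[1]/2.5+90)
    print('bottle cap',ray(CC,c((220,470)),.1),ray(CS,s((167,177)),.097))
    print('tin',ray(CS,s((295,500)),.045),ray(CC,c((240,158)),.045))
    print('sleeve',ray(CS,s((412,408)),.035),'n',R.from_euler('z',v[2]).apply([1,0,0]))
E
python3 fit.py
```

```text
[ 0.6241  0.0731 -0.2327  1.3781  0.043   0.0754]
[[-1.8, -1.4], [-0.7, -0.4], [-0.6, -1.1], [0.4, -1.5], [-0.5, 2.8], [-0.6, 1.9], [-1.0, -1.0], [-0.8, -1.2], [-1.9, -1.2], [-1.5, -0.9], [-0.9, -1.6], [-2.7, -3.4], [-1.2, 0.2], [-0.6, -1.2], [-1.7, -0.2], [-0.7, -0.3]]
[[-1.1, -2.1], [-0.2, -1.5], [-1.0, -1.4], [1.3, -1.2], [-2.2, -0.3], [-2.7, -0.8], [-0.1, -2.4], [-1.2, -1.7], [-0.8, 0.3], [0.0, -1.1], [0.2, 0.3], [-0.4, -2.1], [-1.1, -1.8], [-0.7, -0.2], [-2.9, -0.3], [-3.5, 0.4]]
hinge [[0.6971 0.0558 0.09  ]]
kl [[0.5001 0.1657 0.042 ]]
kr [[0.4402 0.0535 0.042 ]]
edge [[0.6717 0.0618 0.25  ]]
bottle cap [0.67810997 0.24801628 0.1       ] [0.67630892 0.24125807 0.097     ]
tin [ 0.47426463 -0.10861478  0.045     ] [ 0.47702527 -0.09926826  0.045     ]
sleeve [ 0.62613385 -0.1028198   0.035     ] n [ 0.97304962 -0.23059583  0.        ]
```

```bash
python3 - <<'E'
from h import *
s=manip.state();r=R.from_quat(s['tool_rot'],scalar_first=True);print(r.as_matrix().round(3))
n=np.array([.973,-.2306,0])
print(np.degrees(np.arctan2(r.as_matrix()[1,2],r.as_matrix()[0,2])))
for kn in ([.5001,.1657,0],[.4402,.0535,0]):
  print(kn-n*.05)
E
```

```text
[[ 0.    -0.968  0.252]
 [ 0.     0.252  0.968]
 [-1.    -0.     0.   ]]
75.40159519070309
[0.45145 0.17723 0.     ]
[0.39155 0.06503 0.     ]
```

>>> {"fn": "servo_tool", "kwargs": {"twist": [[0, 0, 0.022], [0, 0, 0], [0, 0, 0], [0, 0, 0], [0, 0, 0], [0, 0, 0], [0, 0, 0], [0, 0, 0]], "xyz": [[3, -4.3, 0], [3, -4.3, 0], [3, -4.3, 0], [3, -4.3, 0], [3, -4.3, 0], [3, -4.3, 0], [3, -4.3, 0], [3, -4.3, 0]], "fingers": [0, 0, 0, 0, 0, 0, 0, 0]}}

```text
time: 1.9
tool_pos: [0.3983, 0.2594, 0.2023]
tool_rot: [0.555, -0.439, 0.554, 0.439]
contact_force: [0.3, 1.2, 0.1]
gripper_width: -0.002
```

Now to the pre-contact point before the left knob (0.46, 0.175), then down to z ≈ 0.033.

>>> {"fn": "servo_tool", "kwargs": {"twist": [[0, 0, 0], [0, 0, 0], [0, 0, 0], [0, 0, 0], [0, 0, 0], [0, 0, 0], [0, 0, 0]], "xyz": [[2.5, -4.2, 0], [2.5, -4.2, -2], [0.5, 0, -4], [0, 0, -4], [0, 0, -4], [0, 0, -3], [0, 0, 0]], "fingers": [0, 0, 0, 0, 0, 0, 0]}}

```text
time: 2.78
tool_pos: [0.4501, 0.1762, 0.0294]
tool_rot: [0.553, -0.438, 0.557, 0.439]
contact_force: [0.7, -0.7, 0.3]
gripper_width: 0.002
```

```bash
cat > look.py <<'E'
import sys,cv2,numpy as np
from plant import manip, vision
n=sys.argv[1]
s=manip.state();print(s['time'],s['tool_pos'].round(4),s['contact_force'].round(1))
a=vision.grab_frame('side')[60:310,120:370,::-1];b=vision.grab_frame('scene')[80:330,190:440,::-1]
cv2.imwrite(f'pics/{n}.png',cv2.resize(np.hstack([a,b]),(800,400),interpolation=cv2.INTER_CUBIC))
E
python3 look.py l1
```

```text
2.775 [0.4501 0.1762 0.0294] [ 0.7 -0.7  0.3]
```

View pics/l1.png

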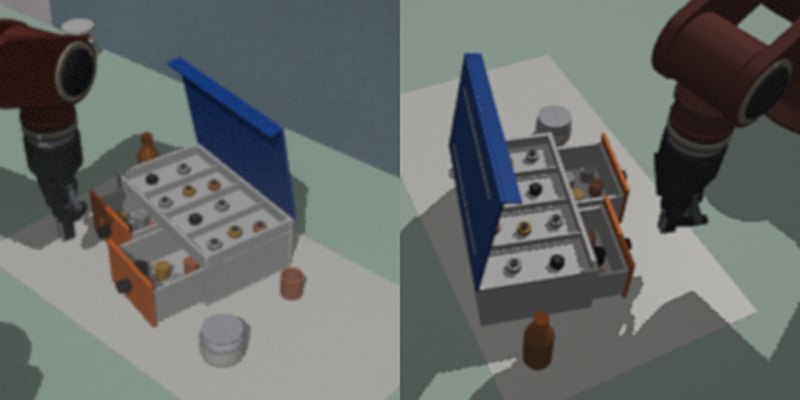

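>>> {"fn": "servo_tool", "kwargs": {"twist": [[0, 0, 0], [0, 0, 0], [0, 0, 0], [0, 0, 0], [0, 0, 0]], "xyz": [[1.5, -0.35, 0.2], [1.5, -0.35, 0.2], [1.5, -0.35, 0], [1.5, -0.35, 0], [1, -0.2, 0]], "fingers": [0, 0, 0, 0, 0]}}

```text
time: 3.5
tool_pos: [0.5233, 0.1604, 0.0359]
tool_rot: [0.554, -0.438, 0.555, 0.439]
contact_force: [-2.9, -0.4, 1.5]
gripper_width: -0.001
```

>>> {"fn": "servo_tool", "kwargs": {"twist": [[0, 0, 0], [0, 0, 0], [0, 0, 0]], "xyz": [[0.6, -0.15, 0], [0.4, -0.1, 0], [0, 0, 0]], "fingers": [0, 0, 0]}}

```text
time: 3.88
tool_pos: [0.5328, 0.1582, 0.0359]
tool_rot: [0.555, -0.439, 0.555, 0.438]
contact_force: [-0.4, 0.1, 0.3]
gripper_width: 0.0
```

>>> {"fn": "servo_tool", "kwargs": {"twist": [[0, 0, 0], [0, 0, 0]], "xyz": [[0.3, -0.07, 0], [0, 0, 0]], "fingers": [0, 0]}}

```text
time: 4.12
tool_pos: [0.5355, 0.1576, 0.0359]
tool_rot: [0.555, -0.439, 0.555, 0.439]
contact_force: [0.3, 0.2, -0.8]
gripper_width: -0.002
```

>>> {"fn": "servo_tool", "kwargs": {"twist": [[0, 0, 0], [0, 0, 0]], "xyz": [[0.3, -0.07, 0], [0, 0, 0]], "fingers": [0, 0]}}

```text
time: 4.38
tool_pos: [0.5387, 0.1569, 0.0359]
tool_rot: [0.555, -0.439, 0.555, 0.438]
contact_force: [0.2, 0.9, -0.7]
gripper_width: 0.0
```

```bash
python3 look.py l2
```

```text
4.375 [0.5387 0.1569 0.0359] [ 0.2  0.9 -0.7]
```

View pics/l2.png

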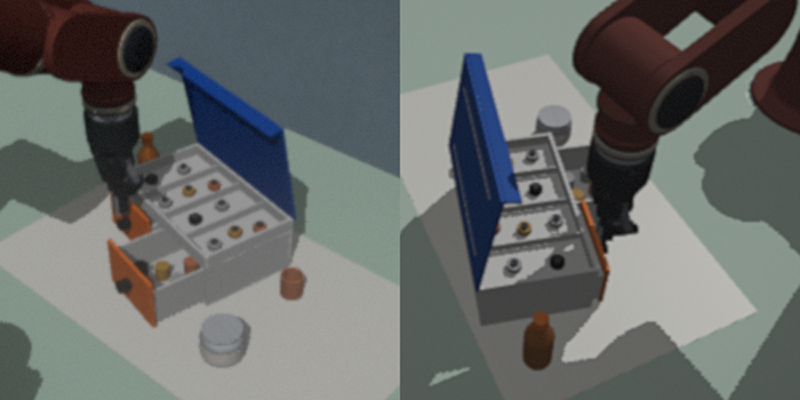

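>>> {"fn": "servo_tool", "kwargs": {"twist": [[0, 0, 0], [0, 0, 0]], "xyz": [[0.3, -0.07, 0], [0, 0, 0]], "fingers": [0, 0]}}

```text
time: 4.72
tool_pos: [0.5418, 0.1561, 0.0361]
tool_rot: [0.555, -0.439, 0.555, 0.438]
contact_force: [-0.8, -0.2, 0.5]
gripper_width: -0.002
```

>>> {"fn": "servo_tool", "kwargs": {"twist": [[0, 0, 0], [0, 0, 0]], "xyz": [[0.3, -0.07, 0], [0, 0, 0]], "fingers": [0, 0]}}

```text
time: 4.97
tool_pos: [0.5449, 0.1554, 0.0361]
tool_rot: [0.555, -0.439, 0.555, 0.438]
contact_force: [-0.0, -0.2, 0.1]
gripper_width: 0.003
```

>>> {"fn": "servo_tool", "kwargs": {"twist": [[0, 0, 0], [0, 0, 0]], "xyz": [[0.3, -0.07, 0], [0, 0, 0]], "fingers": [0, 0]}}

```text
time: 5.22
tool_pos: [0.5479, 0.1547, 0.0361]
tool_rot: [0.555, -0.439, 0.555, 0.438]
contact_force: [-1.0, 0.2, 0.2]
gripper_width: -0.0
```

```bash
python3 look.py l3;python3 - <<'E'
from plant import vision
import cv2
a=vision.grab_frame('side')[:,:,::-1]
b=vision.grab_frame('wrist')[:,:,::-1]
cv2.imwrite('pics/l3b.png',cv2.resize(a[150:270,150:310],(800,600),interpolation=cv2.INTER_CUBIC))
cv2.imwrite('pics/l3w.png',b)
E
```

```text
5.225 [0.5479 0.1547 0.0361] [-1.   0.2  0.2]
```

View pics/l3b.png

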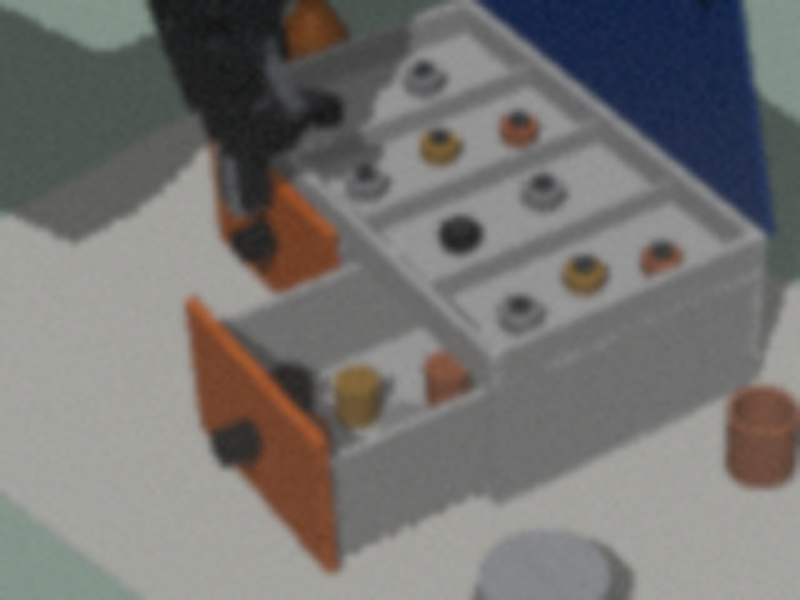

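View pics/l3w.png

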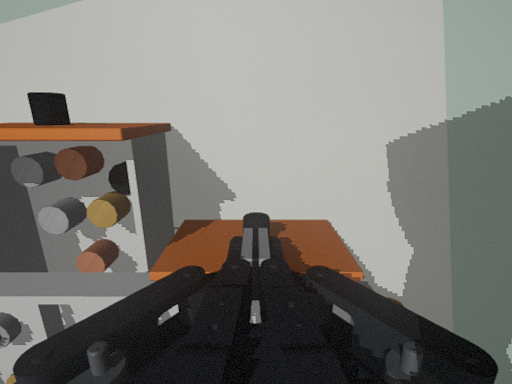

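```bash
cat >> h.py <<'E'
def wcam():
    c=vision.get_calibration('wrist');M=c['mount'];s=manip.state();r=R.from_quat(s['tool_rot'],scalar_first=True)
    return c['camera_matrix'],r*R.from_matrix(M[:3,:3]),np.array(s['tool_pos'])+r.apply(M[:3,3])
E
python3 - <<'E'
from h import *
from fit import v
w=wcam();s=manip.state()['tool_pos']
print('tcp',proj(w,s))
print('tcp w/ side',proj(cam('side'),s),proj(cam('scene'),s))
print(np.c_[R.from_euler('z',-v[2]).apply(s-[v[0],v[1],0])] )
for d in (0,.005,.01):
  print(d,proj(w,c2w(v,[(-.081-d,.121,.08),(-.081-d,.002,.08),(-.081-d,.121,.003),(-.081-d,.002,.003),(-.099-d,.0615,.042)])).round(0).tolist())
E
```

```text
tcp [[254.27159657 222.87447727]]
tcp w/ side [[199.65645066 199.96868751]] [[310.4237417  236.44625921]]
[[-0.09299364]
 [ 0.06190714]
 [ 0.03619335]]
0 [[362.0, 274.0], [145.0, 275.0], [326.0, 220.0], [182.0, 220.0], [254.0, 218.0]]
0.005 [[363.0, 267.0], [144.0, 267.0], [326.0, 215.0], [181.0, 215.0], [254.0, 211.0]]
0.01 [[364.0, 258.0], [143.0, 258.0], [327.0, 209.0], [181.0, 209.0], [254.0, 204.0]]
```

>>> {"fn": "servo_tool", "kwargs": {"twist": [[0, 0, 0], [0, 0, 0]], "xyz": [[0.2, -0.05, 0], [0, 0, 0]], "fingers": [0, 0]}}

```text
time: 5.68
tool_pos: [0.5497, 0.1544, 0.0361]
tool_rot: [0.555, -0.439, 0.555, 0.439]
contact_force: [-0.6, 0.8, 0.9]
gripper_width: -0.005
```

>>> {"fn": "servo_tool", "kwargs": {"twist": [[0, 0, 0], [0, 0, 0]], "xyz": [[0.2, -0.05, 0], [0, 0, 0]], "fingers": [0, 0]}}

```text
time: 5.92
tool_pos: [0.5498, 0.1543, 0.036]
tool_rot: [0.554, -0.437, 0.556, 0.44]
contact_force: [-8.4, 1.3, 5.1]
gripper_width: 0.002
```

>>> {"fn": "servo_tool", "kwargs": {"twist": [[0, 0, 0], [0, 0, 0], [0, 0, 0], [0, 0, 0], [0, 0, 0], [0, 0, 0], [0, 0, 0]], "xyz": [[-1.5, 0.35, 0], [-4, 0.9, 0], [-5, 1.15, 0], [-4.5, 1, 0], [0, -4.2, 0], [0, -4.2, 0], [0, -4.2, 0]], "fingers": [0, 0, 0, 0, 0, 0, 0]}}

```text
time: 6.8
tool_pos: [0.4012, 0.0609, 0.036]
tool_rot: [0.555, -0.439, 0.554, 0.438]
contact_force: [0.9, -0.1, -0.6]
gripper_width: -0.001
```

```bash
python3 look.py l4;python3 - <<'E'
from h import *
from fit import v
import cv2
print(R.from_euler('z',-v[2]).apply(manip.state()['tool_pos']-[v[0],v[1],0]))
w=wcam();b=vision.grab_frame('wrist')[:,:,::-1].copy()
cv2.imwrite('pics/l4w.png',b)
P=proj(cam('side'),c2w(v,[(-.099,.0615,.042),(-.104,.0615,.042),(-.081,.121,.08),(-.081,.002,.08)]));print(P)
print([(d['score'],d['extent']) for d in vision.spot_in('side','drawer_left_knob')])
E
```

```text
6.8 [0.4012 0.0609 0.036 ] [ 0.9 -0.1 -0.6]
[-0.21351231 -0.06484503  0.03597801]
[[197.38084302 199.03788214]
 [195.56982699 199.76169902]
 [190.88422814 172.33078609]
 [215.24696186 196.2417872 ]]
[(0.76, [207.3, 189.9, 20.8, 31.2])]
```

View pics/l4.png

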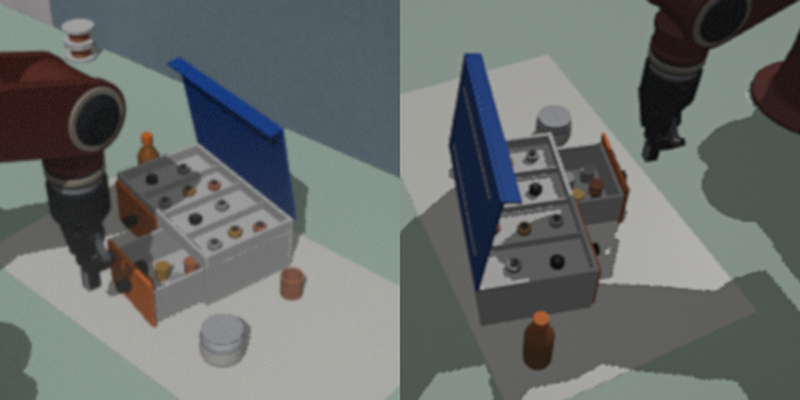

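View pics/l4w.png

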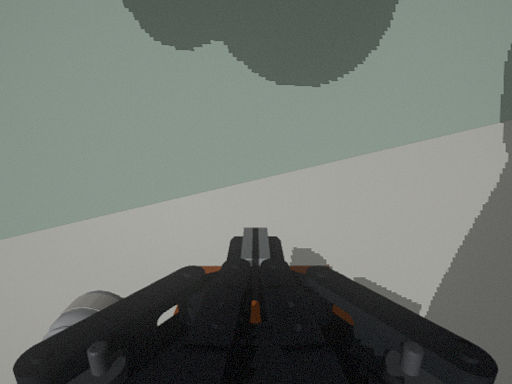

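>>> {"fn": "servo_tool", "kwargs": {"twist": [[0, 0, 0], [0, 0, 0], [0, 0, 0], [0, 0, 0], [0, 0, 0], [0, 0, 0], [0, 0, 0], [0, 0, 0]], "xyz": [[1.5, 0, 0], [1.5, -0.35, 0], [1.5, -0.35, 0], [1.5, -0.35, 0], [1.5, -0.35, 0], [1.5, -0.35, 0], [1.2, -0.3, 0], [0, 0, 0]], "fingers": [0, 0, 0, 0, 0, 0, 0, 0]}}

```text
time: 8.0
tool_pos: [0.5043, 0.0418, 0.0361]
tool_rot: [0.555, -0.439, 0.554, 0.439]
contact_force: [-0.3, -0.4, -0.4]
gripper_width: -0.0
```

>>> {"fn": "servo_tool", "kwargs": {"twist": [[0, 0, 0], [0, 0, 0], [0, 0, 0]], "xyz": [[0.6, -0.15, 0], [0.5, -0.12, 0], [0, 0, 0]], "fingers": [0, 0, 0]}}

```text
time: 8.38
tool_pos: [0.5149, 0.0384, 0.036]
tool_rot: [0.555, -0.439, 0.555, 0.438]
contact_force: [-0.5, 0.8, 0.3]
gripper_width: -0.001
```

```bash
python3 look.py l5
```

```text
8.375 [0.5149 0.0384 0.036 ] [-0.5  0.8  0.3]
```

View pics/l5.png

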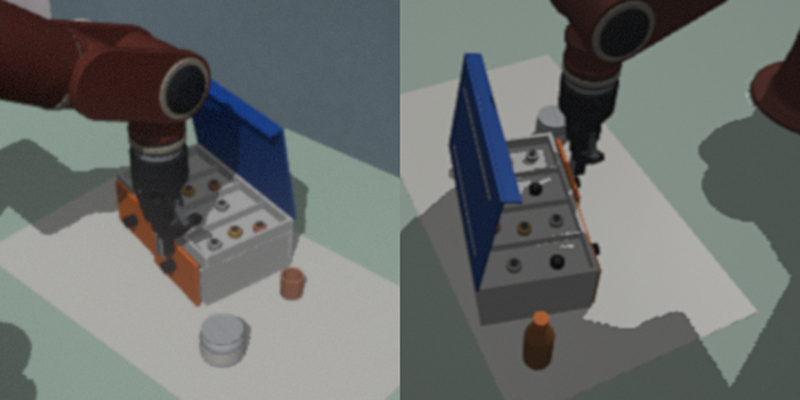

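>>> {"fn": "servo_tool", "kwargs": {"twist": [[0, 0, 0], [0, 0, 0], [0, 0, 0]], "xyz": [[0.3, -0.07, 0], [0.3, -0.07, 0], [0, 0, 0]], "fingers": [0, 0, 0]}}

```text
time: 8.85
tool_pos: [0.521, 0.037, 0.0361]
tool_rot: [0.555, -0.439, 0.555, 0.438]
contact_force: [0.4, 0.2, -0.6]
gripper_width: 0.0
```

>>> {"fn": "servo_tool", "kwargs": {"twist": [[0, 0, 0], [0, 0, 0]], "xyz": [[0.2, -0.05, 0], [0, 0, 0]], "fingers": [0, 0]}}

```text
time: 9.1
tool_pos: [0.5219, 0.0369, 0.036]
tool_rot: [0.554, -0.438, 0.555, 0.439]
contact_force: [-5.2, 0.6, 3.6]
gripper_width: -0.004
```

>>> {"fn": "servo_tool", "kwargs": {"twist": [[0, 0, 0], [0, 0, 0]], "xyz": [[0.2, -0.05, 0], [0, 0, 0]], "fingers": [0, 0]}}

```text
time: 9.35
tool_pos: [0.5217, 0.0369, 0.0359]
tool_rot: [0.553, -0.437, 0.556, 0.441]
contact_force: [-13.0, 2.0, 10.0]
gripper_width: 0.001
```

>>> {"fn": "servo_tool", "kwargs": {"twist": [[0, 0, 0], [0, 0, 0], [0, 0, 0], [0, 0, 0], [0, 0, 0], [0, 0, 0], [0, 0, 0], [0, 0, 0]], "xyz": [[-1.5, 0.35, 0], [-3, 0.7, 0], [-3, 0.7, 3], [0, 0, 5.5], [0, 0, 5.5], [0, 0, 5.5], [0, 0, 5.5], [0, 0, 5]], "fingers": [0, 0, 0, 0, 0, 0, 0, 0]}}

```text
time: 10.35
tool_pos: [0.4496, 0.0537, 0.3382]
tool_rot: [0.556, -0.439, 0.554, 0.438]
contact_force: [0.1, 0.4, -0.5]
gripper_width: -0.001
```

```bash
python3 look.py l6;python3 - <<'E'
from h import *
import cv2
w=wcam();b=vision.grab_frame('wrist')[:,:,::-1].copy()
cv2.imwrite('pics/l6w.png',b)
E
```

```text
10.35 [0.4496 0.0537 0.3382] [ 0.1  0.4 -0.5]
```

View pics/l6.png

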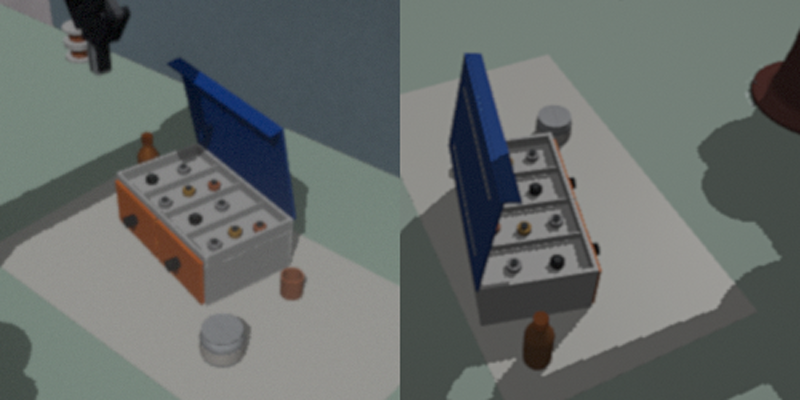

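View pics/l6w.png

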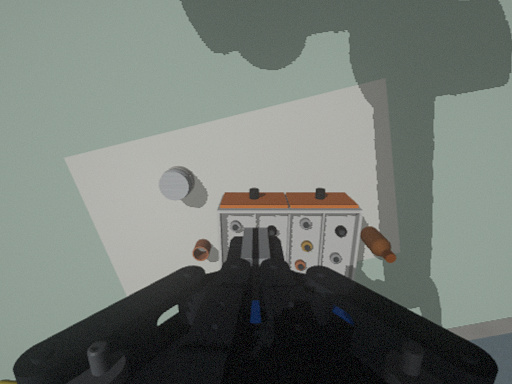

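Both fronts are flush with the chest (wrist picture row 200) and the lid still stands open. I go over the lid at z ≈ 0.35.

>>> {"fn": "servo_tool", "kwargs": {"twist": [[0, 0, 0], [0, 0, 0], [0, 0, 0], [0, 0, 0], [0, 0, 0], [0, 0, 0], [0, 0, 0]], "xyz": [[4.5, 0, 1], [4.5, 0, 0], [4.5, -0.1, 0], [4.5, -0.2, 0], [4.5, -0.2, 0], [4.5, -0.2, 0], [2, 0, 0]], "fingers": [0, 0, 0, 0, 0, 0, 0]}}

```text
time: 11.38
tool_pos: [0.7407, 0.0464, 0.3419]
tool_rot: [0.554, -0.438, 0.556, 0.439]
contact_force: [-0.0, -0.4, -0.0]
gripper_width: -0.004
```

```bash
python3 look.py l7
```

```text
11.375 [0.7407 0.0464 0.3419] [-0.  -0.4 -0. ]
```

View pics/l7.png

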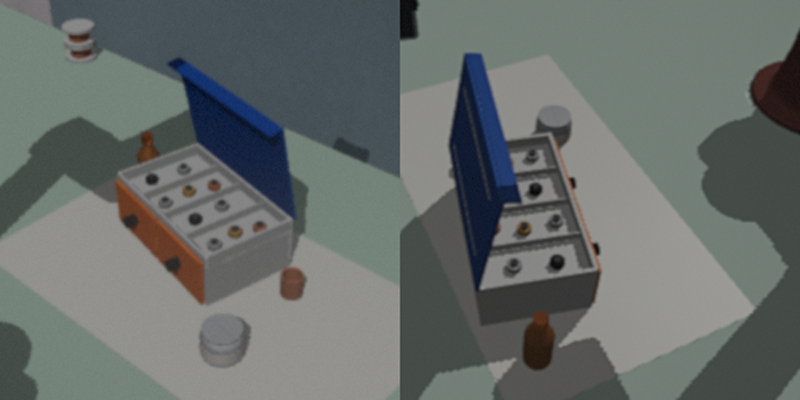

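>>> {"fn": "servo_tool", "kwargs": {"twist": [[0, 0, 0], [0, 0, 0], [0, 0, 0], [0, 0, 0]], "xyz": [[0, 0, -4], [0, 0, -4.2], [0, 0, -4.2], [0, 0, 0]], "fingers": [0, 0, 0, 0]}}

```text
time: 11.98
tool_pos: [0.7357, 0.0469, 0.2156]
tool_rot: [0.552, -0.436, 0.558, 0.441]
contact_force: [0.7, 0.6, 0.4]
gripper_width: 0.003
```

```bash
python3 look.py l8; python3 - <<'E'
import cv2
from plant import vision
b=vision.grab_frame('scene')[:,:,::-1]
cv2.imwrite('pics/l8s.png',cv2.resize(b[60:260,130:330],(600,600)))
from h import *
from fit import v
print(proj(cam('scene'),manip.state()['tool_pos']))
r=R.from_euler('z',v[2])
for a in (1.378,1.25,1.1,.95,.8,.65,.5,.35,.2,.1,0):
    s=.13;P=np.array(lidpt(a,s,.005)(0))+[.011,0,0]
    print(a,(c2w(v,P)[0]*100).round(2))
E
```

```text
11.975 [0.7357 0.0469 0.2156] [0.7 0.6 0.4]
[[203.07756504 168.13722136]]
1.378 [68.83  5.79 21.85]
1.25 [67.25  6.16 21.49]
1.1 [65.47  6.59 20.81]
0.95 [63.81  6.98 19.87]
0.8 [62.31  7.33 18.67]
0.65 [61.    7.65 17.27]
0.5 [59.91  7.9  15.67]
0.35 [59.06  8.1  13.93]
0.2 [58.48  8.24 12.07]
0.1 [58.24  8.3  10.8 ]
0 [58.13  8.33  9.5 ]
```

View pics/l8s.png

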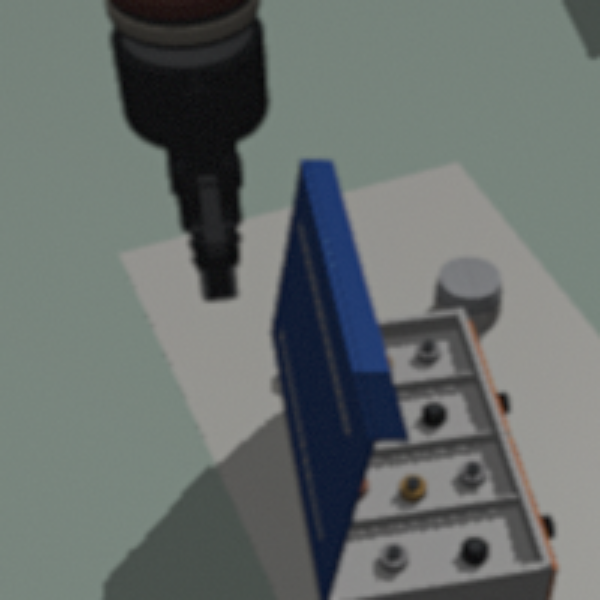

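>>> {"fn": "servo_tool", "kwargs": {"twist": [[0, 0, 0], [0, 0, 0], [0, 0, 0], [0, 0, 0], [0, 0, 0], [0, 0, 0]], "xyz": [[-1.2, 0.28, 0.2], [-1.2, 0.28, 0], [-1.2, 0.28, 0], [-1.2, 0.28, 0], [-1.2, 0.28, 0], [-1.2, 0.28, -0.4]], "fingers": [0, 0, 0, 0, 0, 0]}}

```text
time: 12.88
tool_pos: [0.667, 0.0637, 0.2203]
tool_rot: [0.555, -0.439, 0.554, 0.438]
contact_force: [0.6, 0.7, 7.7]
gripper_width: -0.002
```

```bash
python3 look.py l9
```

```text
12.875 [0.667  0.0637 0.2203] [0.6 0.7 7.7]
```

View pics/l9.png

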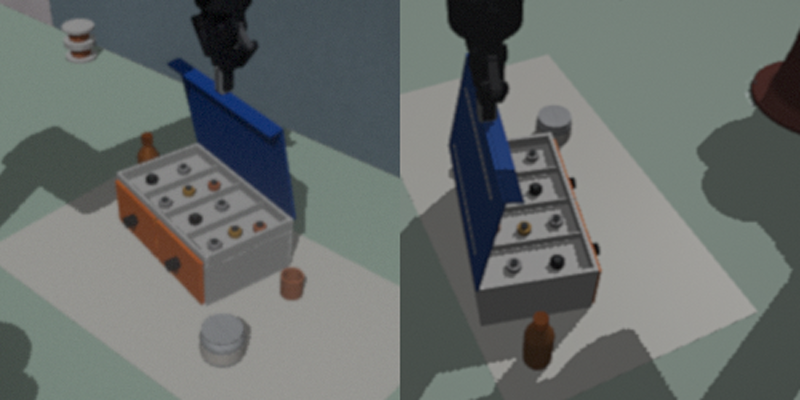

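```bash
python3 - <<'E'
import cv2,numpy as np
from h import *
from fit import v
w=wcam()
a=vision.grab_frame('side')[:,:,::-1];b=vision.grab_frame('scene')[:,:,::-1]
cv2.imwrite('pics/l10.png',np.hstack([cv2.resize(a[70:200,210:340],(400,400),interpolation=cv2.INTER_CUBIC),cv2.resize(b[80:230,180:330],(400,400),interpolation=cv2.INTER_CUBIC)]))
cv2.imwrite('pics/l10w.png',vision.grab_frame('wrist')[:,:,::-1])
t=manip.state()['tool_pos'];print(t,manip.state()['contact_force'])
for dz in(0,.015,.03): print(dz,proj(cam('side'),t+[0,0,dz]),proj(cam('scene'),t+[0,0,dz]))
E
```

```text
[0.66729674 0.06365382 0.22025695] [-2.34163668  0.0095209   2.68083855]
0 [[259.60610211 127.89584156]] [[242.80411116 164.62986737]]
0.015 [[259.56246467 122.02297727]] [[242.68761435 158.80845934]]
0.03 [[259.51810741 116.0532359 ]] [[242.56745043 152.80380326]]
```

View pics/l10.png

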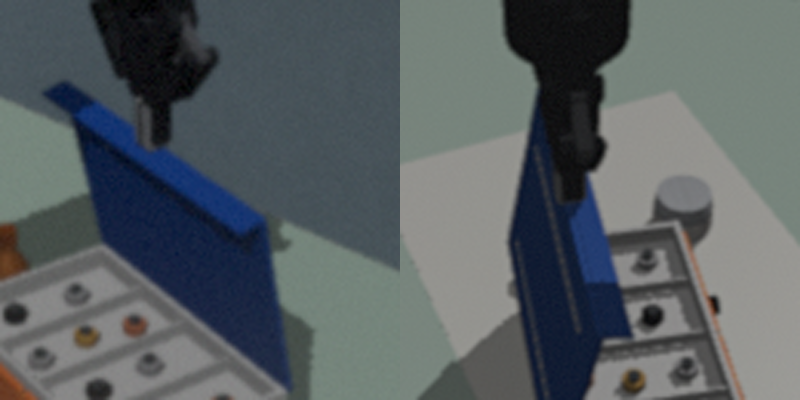

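View pics/l10w.png

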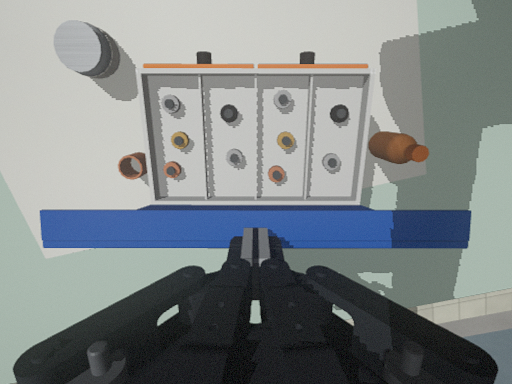

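>>> {"fn": "servo_tool", "kwargs": {"twist": [[0, 0, 0], [0, 0, 0], [0, 0, 0], [0, 0, 0], [0, 0, 0], [0, 0, 0]], "xyz": [[0, 0, 1.5], [2.5, -0.6, 0.5], [2.5, -0.6, 0], [0, 0, -3], [0, 0, -3.2], [0, 0, 0]], "fingers": [0, 0, 0, 0, 0, 0]}}

```text
time: 13.88
tool_pos: [0.7159, 0.0513, 0.1743]
tool_rot: [0.553, -0.437, 0.557, 0.44]
contact_force: [0.7, -0.2, -0.8]
gripper_width: 0.002
```

```bash
python3 - <<'E'
import cv2,numpy as np
from h import *
a=vision.grab_frame('side')[:,:,::-1];b=vision.grab_frame('scene')[:,:,::-1]
cv2.imwrite('pics/l11.png',np.hstack([cv2.resize(a[70:220,190:340],(400,400),interpolation=cv2.INTER_CUBIC),cv2.resize(b[80:230,180:330],(400,400),interpolation=cv2.INTER_CUBIC)]))
cv2.imwrite('pics/l11w.png',vision.grab_frame('wrist')[:,:,::-1])
t=manip.state()['tool_pos']
for dz in(0,.015,.03): print(dz,proj(cam('side'),t+[0,0,dz]),proj(cam('scene'),t+[0,0,dz]))
E
```

```text
0 [[278.21649422 136.36295269]] [[216.37513348 182.86640132]]
0.015 [[278.32065902 130.79651145]] [[215.86474992 177.49222973]]
0.03 [[278.42647133 125.1420297 ]] [[215.33878525 171.95399413]]
```

View pics/l11.png

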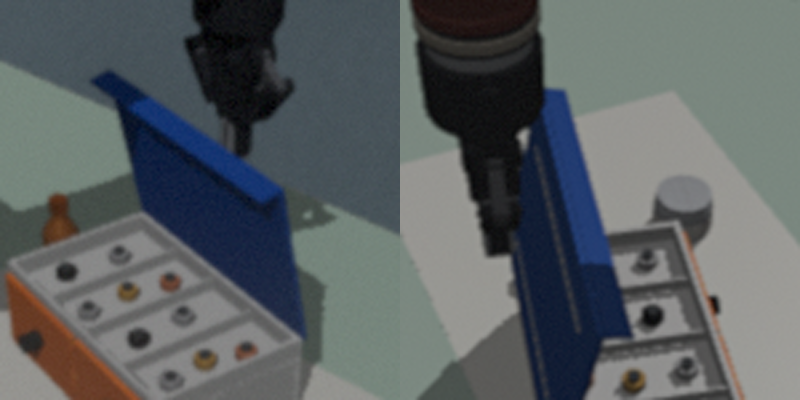

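View pics/l11w.png

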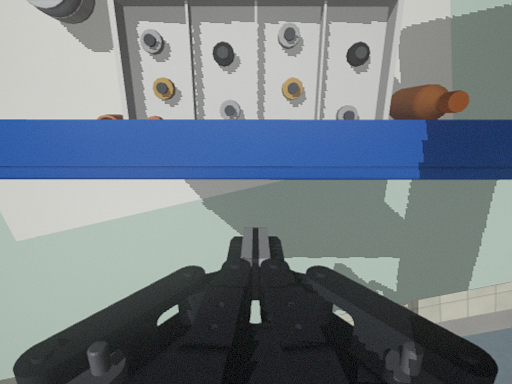

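>>> {"fn": "servo_tool", "kwargs": {"twist": [[0, 0, 0], [0, 0, 0], [0, 0, 0], [0, 0, 0], [0, 0, 0], [0, 0, 0]], "xyz": [[0, 0, 2.3], [-1.4, 0.33, 0], [-1.4, 0.33, 0], [-1.2, 0.28, -0.2], [-1.2, 0.28, -0.4], [-1.1, 0.26, -0.4]], "fingers": [0, 0, 0, 0, 0, 0]}}

```text
time: 14.78
tool_pos: [0.6536, 0.0666, 0.1908]
tool_rot: [0.555, -0.439, 0.555, 0.439]
contact_force: [1.9, -0.3, 1.5]
gripper_width: 0.002
```

```bash
cat > look2.py <<'E'
import cv2,numpy as np,sys
from h import *
a=vision.grab_frame('side')[:,:,::-1];b=vision.grab_frame('scene')[:,:,::-1]
cv2.imwrite(f'pics/{sys.argv[1]}.png',np.hstack([cv2.resize(a[70:220,190:340],(400,400),interpolation=cv2.INTER_CUBIC),cv2.resize(b[80:230,180:330],(400,400),interpolation=cv2.INTER_CUBIC)]))
s=manip.state();print(s['time'],s['tool_pos'],s['contact_force'])
E
python3 look2.py l12
```

```text
14.875 [0.65271813 0.06670488 0.18978929] [ 9.96334321e-01 -8.06108650e-04 -8.04955947e-02]
```

View pics/l12.png

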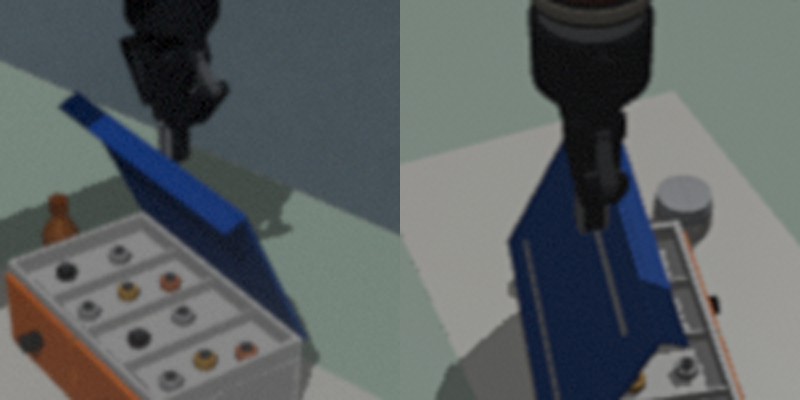

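>>> {"fn": "servo_tool", "kwargs": {"twist": [[0, 0, 0], [0, 0, 0], [0, 0, 0], [0, 0, 0], [0, 0, 0], [0, 0, 0]], "xyz": [[-1, 0.22, -0.8], [-1, 0.22, -0.8], [-1, 0.22, -0.8], [-0.8, 0.19, -1], [-0.8, 0.19, -1], [-0.8, 0.19, -1]], "fingers": [0, 0, 0, 0, 0, 0]}}

```text
time: 15.62
tool_pos: [0.5999, 0.0787, 0.136]
tool_rot: [0.555, -0.439, 0.555, 0.439]
contact_force: [0.9, -1.0, 0.8]
gripper_width: -0.001
```

```bash
python3 look2.py l13
```

```text
15.725 [0.5985395  0.0788347  0.13464957] [0.00725405 0.6372789  0.42280655]
```

View pics/l13.png

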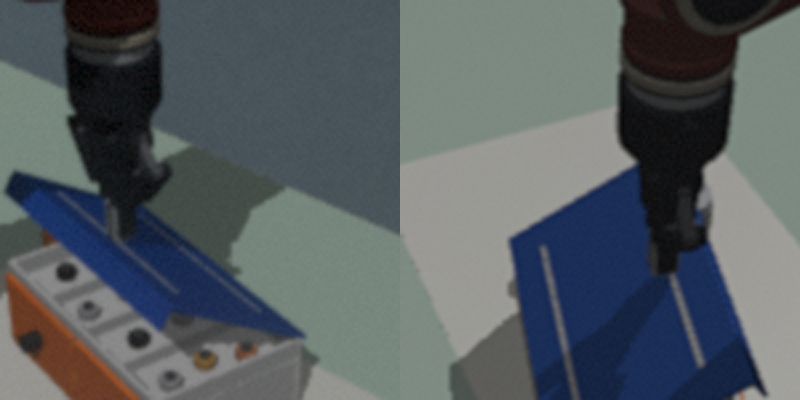

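>>> {"fn": "servo_tool", "kwargs": {"twist": [[0, 0, 0], [0, 0, 0], [0, 0, 0], [0, 0, 0], [0, 0, 0], [0, 0, 0]], "xyz": [[-0.35, 0.09, -0.9], [-0.35, 0.09, -0.9], [-0.35, 0.09, -0.9], [-0.3, 0.07, -0.9], [-0.1, 0.02, -0.7], [0, 0, -0.6]], "fingers": [0, 0, 0, 0, 0, 0]}}

```text
time: 16.48
tool_pos: [0.5858, 0.0822, 0.0874]
tool_rot: [0.555, -0.438, 0.555, 0.439]
contact_force: [-1.0, 0.1, 1.6]
gripper_width: 0.003
```

>>> {"fn": "servo_tool", "kwargs": {"twist": [[0, 0, 0], [0, 0, 0], [0, 0, 0]], "xyz": [[0, 0, -0.5], [0, 0, -0.4], [0, 0, 0]], "fingers": [0, 0, 0]}}

```text
time: 16.85
tool_pos: [0.586, 0.0821, 0.0786]
tool_rot: [0.555, -0.439, 0.555, 0.439]
contact_force: [-0.8, 0.2, -0.4]
gripper_width: -0.003
```

```bash
python3 look2.py l14
```

```text
16.95 [0.58613181 0.08213222 0.07895148] [-0.36730128 -0.69488202  0.74363001]
```

View pics/l14.png

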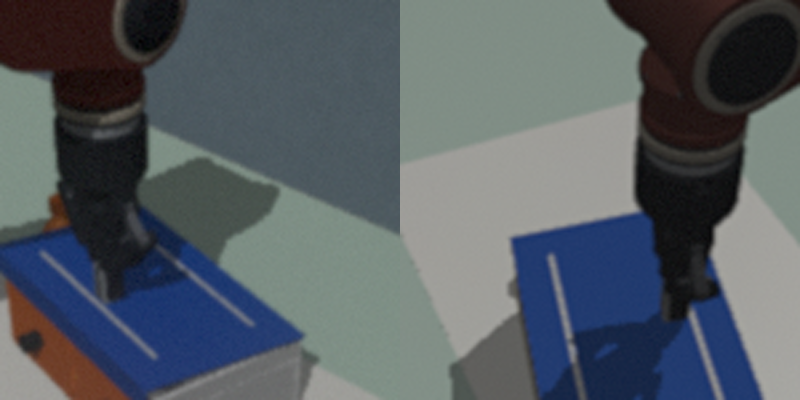

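Nearly down; small steps until the force rises.

>>> {"fn": "servo_tool", "kwargs": {"twist": [[0, 0, 0], [0, 0, 0], [0, 0, 0]], "xyz": [[0, 0, -0.2], [0, 0, -0.2], [0, 0, 0]], "fingers": [0, 0, 0]}}

```text
time: 17.32
tool_pos: [0.586, 0.0822, 0.0749]
tool_rot: [0.555, -0.439, 0.555, 0.439]
contact_force: [0.0, -0.3, -0.4]
gripper_width: -0.001
```

>>> {"fn": "servo_tool", "kwargs": {"twist": [[0, 0, 0], [0, 0, 0]], "xyz": [[0, 0, -0.2], [0, 0, 0]], "fingers": [0, 0]}}

```text
time: 17.58
tool_pos: [0.586, 0.0822, 0.0728]
tool_rot: [0.555, -0.439, 0.555, 0.439]
contact_force: [-0.3, 0.5, -0.8]
gripper_width: -0.003
```

>>> {"fn": "servo_tool", "kwargs": {"twist": [[0, 0, 0], [0, 0, 0]], "xyz": [[0, 0, -0.2], [0, 0, 0]], "fingers": [0, 0]}}

```text
time: 17.82
tool_pos: [0.586, 0.0822, 0.0708]
tool_rot: [0.555, -0.439, 0.555, 0.439]
contact_force: [-0.2, 0.6, 0.2]
gripper_width: 0.001
```

>>> {"fn": "servo_tool", "kwargs": {"twist": [[0, 0, 0], [0, 0, 0]], "xyz": [[0, 0, -0.2], [0, 0, 0]], "fingers": [0, 0]}}

```text
time: 18.08
tool_pos: [0.586, 0.0822, 0.0688]
tool_rot: [0.555, -0.439, 0.555, 0.439]
contact_force: [0.4, -0.6, 0.8]
gripper_width: -0.0
```

>>> {"fn": "servo_tool", "kwargs": {"twist": [[0, 0, 0], [0, 0, 0]], "xyz": [[0, 0, -0.2], [0, 0, 0]], "fingers": [0, 0]}}

```text
time: 18.32
tool_pos: [0.586, 0.0822, 0.0668]
tool_rot: [0.555, -0.439, 0.555, 0.439]
contact_force: [0.7, -0.2, -0.1]
gripper_width: -0.001
```

```bash
python3 look2.py l15
```

```text
18.425 [0.58594161 0.08215635 0.06679128] [0.67646445 0.49640395 0.12853651]
```

View pics/l15.png

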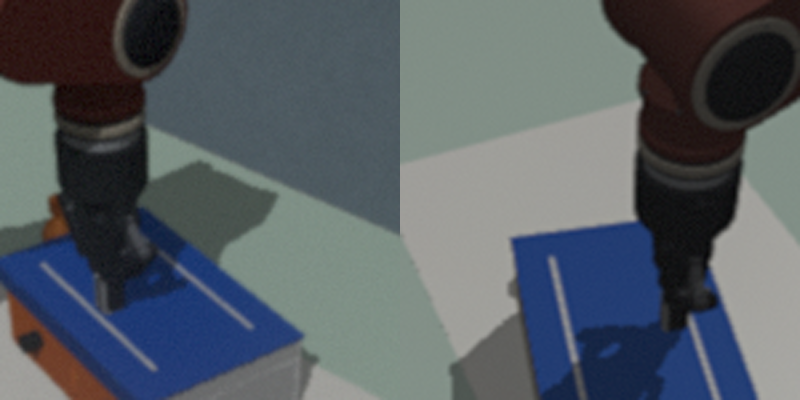

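>>> {"fn": "servo_tool", "kwargs": {"twist": [[0, 0, 0], [0, 0, 0]], "xyz": [[0, 0, -0.2], [0, 0, 0]], "fingers": [0, 0]}}

```text
time: 18.68
tool_pos: [0.5862, 0.0822, 0.0657]
tool_rot: [0.555, -0.439, 0.555, 0.439]
contact_force: [-2.7, 0.2, 4.2]
gripper_width: 0.003
```

>>> {"fn": "servo_tool", "kwargs": {"twist": [[0, 0, 0], [0, 0, 0]], "xyz": [[0, 0, -0.2], [0, 0, 0]], "fingers": [0, 0]}}

```text
time: 18.92
tool_pos: [0.5862, 0.0822, 0.0656]
tool_rot: [0.554, -0.439, 0.555, 0.439]
contact_force: [-7.8, 0.2, 14.1]
gripper_width: 0.001
```

>>> {"fn": "servo_tool", "kwargs": {"twist": [[0, 0, 0], [0, 0, 0]], "xyz": [[0, 0, -0.2], [0, 0, 0]], "fingers": [0, 0]}}

```text
time: 19.18
tool_pos: [0.5862, 0.0822, 0.0655]
tool_rot: [0.554, -0.439, 0.555, 0.439]
contact_force: [-11.8, -1.3, 23.5]
gripper_width: -0.001
```

>>> {"fn": "servo_tool", "kwargs": {"twist": [[0, 0, 0], [0, 0, 0], [0, 0, 0], [0, 0, 0], [0, 0, 0], [0, 0, 0], [0, 0, 0], [0, 0, 0]], "xyz": [[0, 0, 1], [0, 0, 4], [0, 0, 5], [0, 0, 5], [-5, 0, 5], [-5, 0, 0], [-5, 0, 0], [0, 0, 0]], "fingers": [0, 0, 0, 0, 0, 0, 0, 0]}}

```text
time: 20.18
tool_pos: [0.4397, 0.0824, 0.2547]
tool_rot: [0.555, -0.439, 0.554, 0.438]
contact_force: [1.0, -1.5, -0.0]
gripper_width: 0.003
```

```bash
python3 - <<'E'
import cv2,numpy as np
from h import *
from fit import v
for n,(x0,y0,x1,y1) in {'side':(170,130,330,290),'scene':(210,130,350,270)}.items():
    a=vision.grab_frame(n)[:,:,::-1].copy()
    f=600/(x1-x0)
    c=cv2.resize(a[y0:y1,x0:x1],(600,600),interpolation=cv2.INTER_CUBIC)
    cv2.imwrite(f'pics/f_{n}_raw.png',c)
    for al,col in((0,(0,255,0)),(.05,(0,0,255))):
        P=c2w(v,[lidpt(al,.162,.005)(.127),lidpt(al,.162,.005)(-.127),lidpt(al,0,.005)(-.127),lidpt(al,0,.005)(.127)])
        cv2.polylines(c,[((proj(cam(n),P)+[.5,.5]-[x0,y0])*f).astype(int)],True,col,1)
    cv2.imwrite(f'pics/f_{n}.png',c)
    for l in('bottle','tin','sleeve'): print(n,l,[(round(d['score'],2),[round(q) for q in d['extent']]) for d in vision.spot_in(n,l)][:2])
print(manip.state()['tool_pos'],manip.state()['contact_force'])
E
```

```text
side bottle [(0.55, [234, 228, 27, 43]), (0.41, [213, 154, 15, 21])]
side tin [(0.72, [259, 271, 24, 37])]
side sleeve [(0.64, [303, 238, 16, 20])]
scene bottle [(0.76, [276, 294, 21, 34])]
scene tin [(0.64, [286, 158, 23, 25])]
scene sleeve []
[0.44247074 0.08212916 0.25500278] [ 0.17960103 -0.90210581 -0.00774701]
```

View pics/f_side.png

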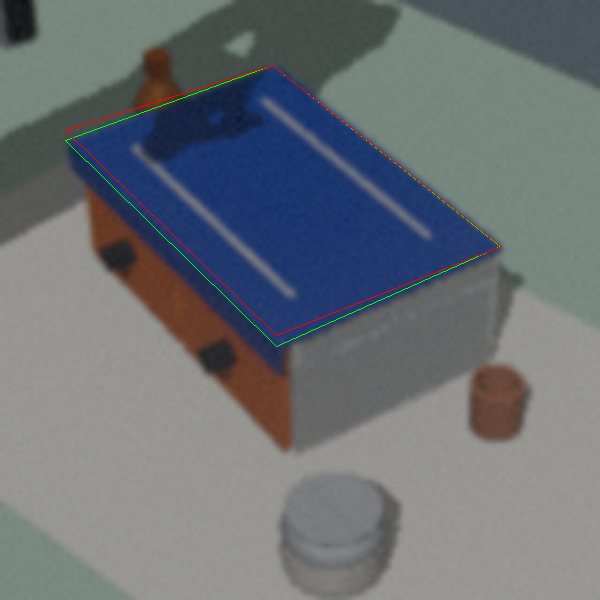

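View pics/f_scene.png

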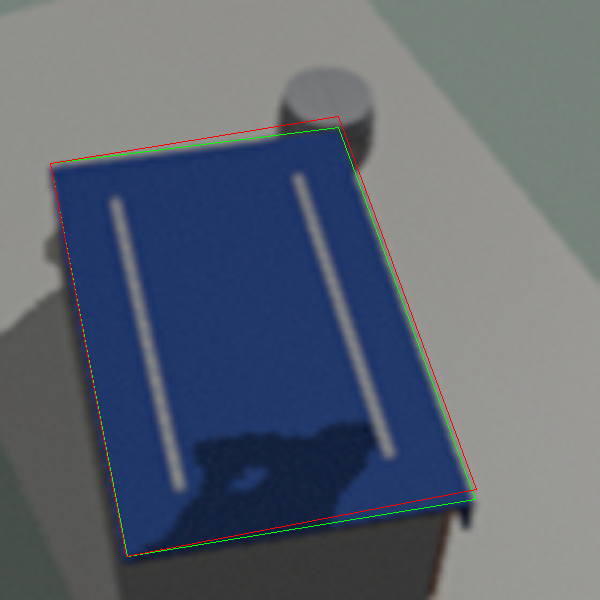

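View pics/f_side_raw.png

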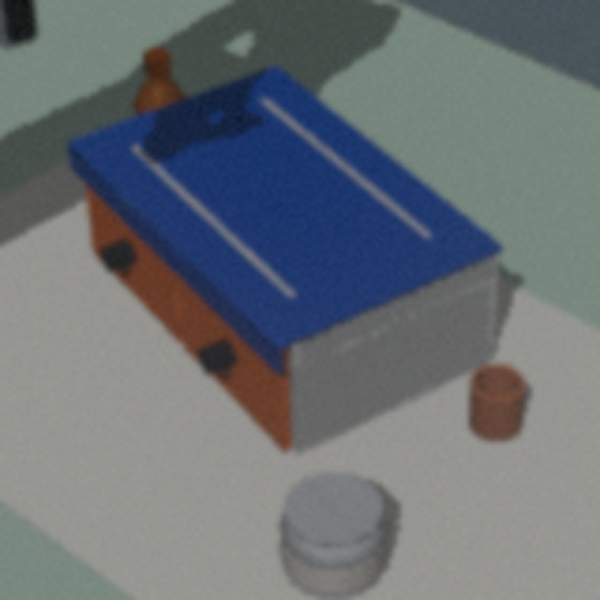

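The lid matches the closed (green) outline in both views. Its lip hangs over the flush drawer fronts, and the bottle, tin and sleeve are where they were at the start. I'll hand in.

```bash
python3 -c "
from plant import job;print(job.job_done())"
```

```text
the job is handed in; nothing more can be done
None
```

I pushed both drawers shut, then pushed the lid over and all the way down from behind, and handed the job in at about 20.5 s. No verdict was reported.

**Drawers:** I pushed the left one first, then the right, with closed fingertips, each until it reached its stop. The last readings were about 8 N on the left and 13 N on the right. With the lid still open, both fronts looked flush with the chest.

**Lid:** I moved it down in small steps, reaching a firm stop at about 24 N upward. In both camera views it matched the closed outline and not the one at 0.05 rad, with its lip over the drawer fronts.

**Bystanders:** The tin and sleeve showed up within a pixel or two of their starting positions, and so did the bottle in the scene view. In the side view the detector's best match for the bottle was wrong (it fell on the chest), but its second match was in the right place. The fingers were well clear of everything at hand-in.

**What disagreed:**
- **Fingertip height:** the closed fingertips are about 2 cm above the reported TCP. They therefore seem to have passed just over the knobs and pushed the orange fronts instead.
- **First lid approach:** for the same reason, the tip first came down on the lid's edge, with about 8 N on it. I backed off, went lower and pushed on the outer face.

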